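# Swing the slide tray to the green dot

## Task

Push the blue slide tray so that it swings round on its steel pin until its nose points straight at the green dot (not the red one). Keep the tray flat on the grey mat with its notch home on the pin, leave the brown jar where it stands, and let go at the end.

Things in the scene. Friction and masses are not known exactly. Their poses are not given: they have to be found in the camera images.
- slide_tray: Loose blue tray, 0.3 kg, 208 x 100 x 16 mm high, four glass slides fixed in it. Its tail has an open notch (16 mm wide, 44 deep) round the pin; the other end is the nose. Origin: underside, where the pin's axis lies when the notch is home; x to the nose (nose +171 mm, tail -37), y left (sides +-50), z up. A light push on a side rim near the nose swings it; keep pressing a little towards the pin or it creeps off.
- pin (a point): Fixed upright steel pin, 12 mm across, standing 30 mm out of a fixed grey mat, in the tray's notch. The point is on its axis at the mat's top face. The mat is 280 x 430 mm, 3 mm thick, flat on the bench.
- green_dot: Flat green dot, 30 mm across, on the mat 190 to 240 mm from the pin, just beyond the nose's sweep; origin at its centre. A like red dot on the tray's other side is the wrong one; which side is green varies. The tray has to swing some 30 to 75 degrees.
- brown_jar: Loose brown glass jar with a white cap, 56 mm across, 65 mm tall, on the bench past the mat's edge, beyond the nose and out of the tray's sweep. Leave it alone. Origin: centre of its underside.
Not all that is in view belongs to the job. Of the things that look like the slide_tray, the middle-sized one is meant.

How it is judged:
At the end, for the whole second after the job is handed in: The tray rests flat on the mat, its centre line passing within 40 mm of the green dot's centre on the nose side (about 10 degrees), the notch within 20 mm of home on the pin, and the brown jar upright within 20 mm of where it began (y of green_dot in the frame of slide_tray between -0.04 and 0.04 m and x of green_dot in the frame of slide_tray above 0.1 m and horizontal distance between slide_tray and pin below 0.02 m and z of slide_tray in the frame of pin below 0.004 m and angle between slide_tray's own z axis and vertical below 0.06 rad and linear speed of slide_tray below 0.01 m/s and angular speed of slide_tray below 0.05 rad/s and distance of brown_jar from where it was at the start of the episode below 0.02 m and angle between brown_jar's own z axis and vertical below 0.2 rad); the robot touches nothing.
It fails at once if the tray is lifted off the mat or tipped (z of slide_tray in the frame of pin above 0.012 m or angle between slide_tray's own z axis and vertical above 0.17 rad).
It fails at once if the tray comes off its pin (horizontal distance between slide_tray and pin above 0.035 m).
It fails at once if the brown jar is shoved or knocked over (distance of brown_jar from where it was at the start of the episode above 0.02 m or angle between brown_jar's own z axis and vertical above 0.4 rad).
It also fails if it takes over 42 s, if anything falls off the work surface, if the arm or the gripper's body presses on something with over 40 N, if the wrist force passes 120 N, or if a joint passes its speed limit or range.

## Robot

A 6-joint arm with a two-finger parallel gripper is mounted at the origin on the work surface. World frame = base frame: x ahead of the robot, y to its left, z up, the work surface at z = 0. Lengths are in m, angles in rad, forces in N, time in s.
With the tool pointing down it reaches from about 0.4 to 0.925 m from the base axis. Payload 3.4 kg.
Tool frame: the origin (TCP) lies midway between the tips of the shut fingers; the grasp point (between the pads) lies 19 mm behind it (r.grip_point_offset is the distance from the TCP to the grasp point, in m); z points along the fingers, x is the direction in which the jaws open and shut, and the axes are right-handed (so a half turn about z gives the same grasp; the last joint's range is limited). The gripper opens to 85 mm and grips with 20 to 120 N. Pads are 22 mm wide; open, the fingers measure 114 mm over their backs; the gripper's body (76 mm by 85 mm) begins 54 mm behind the grasp point. The pads swing forward as they close: fully open they stand 13 mm farther back than shut.
Start: joints at [-1.238, 0.307, 1.506, -0, 1.328, -0.073], TCP at [0.227, -0.528, 0.231] pointing down, gripper open.
Joint ranges: [-3.12, 3.12], [-1.05, 2.28], [0.14, 2.33], [-1.42, 4.57], [0.1, 2.73], [-2.68, 2.68]. Speed limits (rad/s): [2.57, 2.57, 3.14, 3.14, 3.14, 3.14].

## Interface

Orientations are given as a unit quaternion [w, x, y, z].
In Python, from workcell import r gives the robot as it stands.
- The arm moves only by the tool carry_out, never from a script. Its argument "targets" is a list that holds one entry, the list of rows, each a list of 4 numbers: the shift along the tool's x, y, z in m, then the turn about the tool's z in degrees. In form: [[[tx, ty, tz, spin], ...]]. A call has 1 to 10 rows; each row shifts and turns the commanded pose from where the row before left it, along the tool's axes as they then stand; what a row does not reach is not made up. A row lasts 1/12 s, in which the tool goes at most 41.7 mm and 7.16 degrees, less where a joint would pass 70% of its speed; a pose out of reach is approached as far as the arm can. A call with a gripper value outside its range is refused whole. "gripper" is the closure, from -1 (fully open) to 1 (shut), set as the call begins (left out, the last holds). The fingers move at their own pace and stop on an object; "squeeze" is the grip in N (left out, the last holds). Time passes only in rows, so rows that do not move let the fingers close. It gives the time, the measured TCP pose, the force and the opening at its end, in the units of the state.
- r.get_state(): the state, without advancing time (a new reading comes with each control period).
- r.snapshot(name): name is "scene" or "side" or "wrist"; returns a dict with "color" (420x560x3 uint8, red, green, blue), "z_map" (420x560 float32, m along the optical axis (not along the pixel's ray), 0 where there is no reading), "mtx" (3x3 intrinsics, pixels), "k1" (the pictures are not rectified: a ray, as slopes to the right and down, at radius r is drawn at 1 + k1 r^2 times it, then the intrinsics apply), "R" (3x3) and "t" (3): a world point X has camera coordinates R X + t. Camera axes: x right, y down, z forward; pixel columns grow to the right and rows downward; lengths in m; the calibration is good to about 2 mm. A picture is of the moment at which its call begins.
- r.hand_in(): hands the job in, once; it reports no verdict.
Trained networks look in the newest picture that a camera, given by its name, has taken for a name from the list of things; names that differ only in an ending like _2 or _b are one class to them, and where a whole thing is asked for, a point or a joint stands for the part that bears it (a point fixed in the world has none). Each returns a list of dicts, best first, with "confidence" (0 to 1); they miss things now and then, are a little off and sometimes report something else, mostly with a low value. They report only what shows in the picture. A call takes as long as a camera call. They do not tell look-alikes from the thing itself.
- r.find_in(camera, label): "centre" ([column, row] in pixels, amid what is visible of it).
The state is a dict: "clock": time; "joint_positions": joint angles; "qd": joint speeds; "joint_efforts": joint torques, N m; "tool_pos": TCP position; "ee_rot": TCP orientation; "contact_force": force on the tool from outside, world axes, zero at the start; "wrist_torque": the same for the moment, N m; "gripper_width": opening from 0.0 (shut) to 1.0 (fully open).
Only numpy, scipy, OpenCV 4.12 (cv2) and the standard library are available. Lean on these libraries where they do the work, as an engineer would, in place of code of your own. Each camera call takes 0.05 s, during which the arm holds its last target. There are 200 camera calls.

## Working session

There is one attempt and no reset: what is moved stays moved. The work goes in short steps, Python scripts to look and compute and a tool call to move; the robot and the scene stay as the last step left them, time stands still between calls to the robot, and variables do not carry over. Pictures are saved under pics/ and viewed, about 8 in all and at most 12, crops included, and the job is handed in when it is done.

Besides the shell and the picture viewer there is one more tool, called as name(argument=value, ...), one argument or row to a line, values as JSON. carry_out: Moves the arm, as the interface text tells. Its arguments: {"type":"object","properties":{"targets":{"type":"array"},"gripper":{"type":"number"},"squeeze":{"type":"number"}},"required":["targets"]}

```bash
mkdir -p pics; cat > h.py <<'E'
import numpy as np,cv2
from workcell import r
def ray(s,p):
    K=s["mtx"];d=np.array([(p[0]-K[0,2])/K[0,0],(p[1]-K[1,2])/K[1,1]]);u=d.copy()
    for _ in range(20): u=d/(1+s["k1"]*(u@u))
    return np.array([u[0],u[1],1.])
def onz(s,p,z):
    R=np.array(s["R"]);t=np.array(s["t"]);c=-R.T@t;d=R.T@ray(s,p);return c+d*(z-c[2])/d[2]
def dep(s,p):
    R=np.array(s["R"]);t=np.array(s["t"]);x,y=map(int,np.round(p));return R.T@(ray(s,p)*s["z_map"][y,x]-t)
def save(s,n,crop=None,f=1):
    im=s["color"][:,:,::-1]
    if crop: im=im[crop[1]:crop[3],crop[0]:crop[2]]
    cv2.imwrite("pics/"+n,cv2.resize(im,None,fx=f,fy=f,interpolation=cv2.INTER_CUBIC))
E
python3 - <<'E'
from h import *
for c in("scene","side"):
    s=r.snapshot(c);save(s,c+"1.png",f=1.4)
    for l in("slide_tray","pin","green_dot","brown_jar"):
        for d in r.find_in(c,l): print(c,l,np.round(d["centre"]),round(d["confidence"],2),np.round(onz(s,d["centre"],.003),3),np.round(dep(s,d["centre"]),3))
print(r.get_state())
E
```

```text
scene slide_tray [103. 210.] 0.93 [ 0.165 -0.305  0.003] [ 0.17  -0.307  0.007]
scene slide_tray [370. 148.] 0.85 [0.373 0.328 0.003] [0.38  0.319 0.011]
scene slide_tray [269. 258.] 0.69 [ 0.518 -0.108  0.003] [ 0.526 -0.113  0.013]
scene pin [250. 268.] 0.59 [ 0.517 -0.154  0.003] [ 0.525 -0.16   0.014]
scene brown_jar [313. 335.] 0.56 [ 0.716 -0.163  0.003] [ 0.749 -0.194  0.063]
side slide_tray [235. 370.] 0.72 [0.388 0.308 0.003] [0.385 0.311 0.013]
side slide_tray [441. 182.] 0.63 [ 0.219 -0.296  0.003] [ 0.218 -0.286  0.011]
side slide_tray [288. 186.] 0.58 [ 0.524 -0.118  0.003] [ 0.518 -0.108  0.014]
side pin [277. 209.] 0.8 [ 0.509 -0.041  0.003] [ 0.508 -0.04   0.004]
side green_dot [207. 211.] 0.62 [0.64  0.038 0.003] [0.639 0.039 0.005]
side brown_jar [230. 141.] 0.56 [ 0.74  -0.2    0.003] [ 0.709 -0.16   0.039]
{'clock': 0.5, 'joint_positions': array([-1.23849702e+00,  3.06851509e-01,  1.50648242e+00, -7.05404464e-06,
        1.32844711e+00, -7.35421391e-02]), 'qd': array([ 8.14737153e-04, -1.28588027e-03, -1.22390009e-03,  6.05758260e-05,
        9.84277962e-04,  1.60728872e-03]), 'joint_efforts': array([-1.87176356e-04, -4.57040298e+01, -2.52076846e+01, -9.08296533e-05,
        2.63919981e-03,  1.77838365e-05]), 'tool_pos': array([ 0.22693937, -0.52825856,  0.2312442 ]), 'ee_rot': array([-5.47401597e-05,  8.35102851e-01, -5.50093828e-01, -7.67277295e-05]), 'contact_force': array([ 0.1054331 , -1.16510647,  0.58042916]), 'wrist_torque': array([-0.00674812, -0.0347684 , -0.00660536]), 'gripper_width': 0.9963803023060348}
```

View pics/scene1.png

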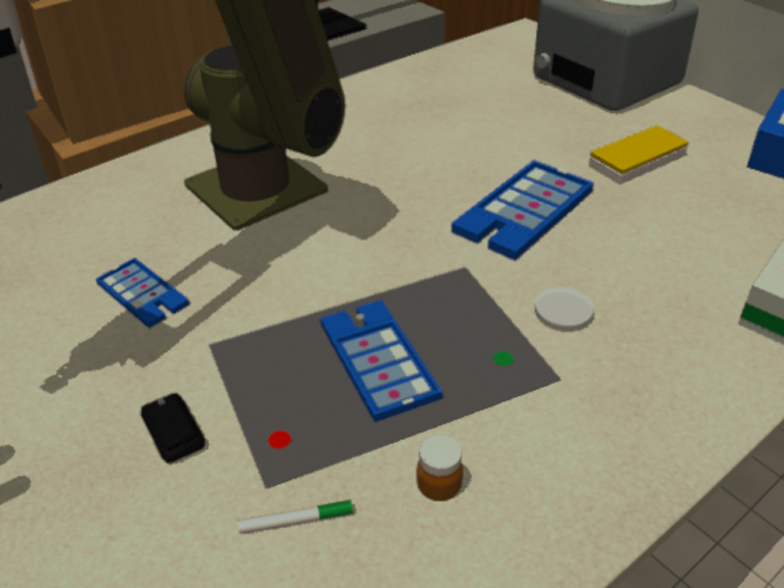

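View pics/side1.png

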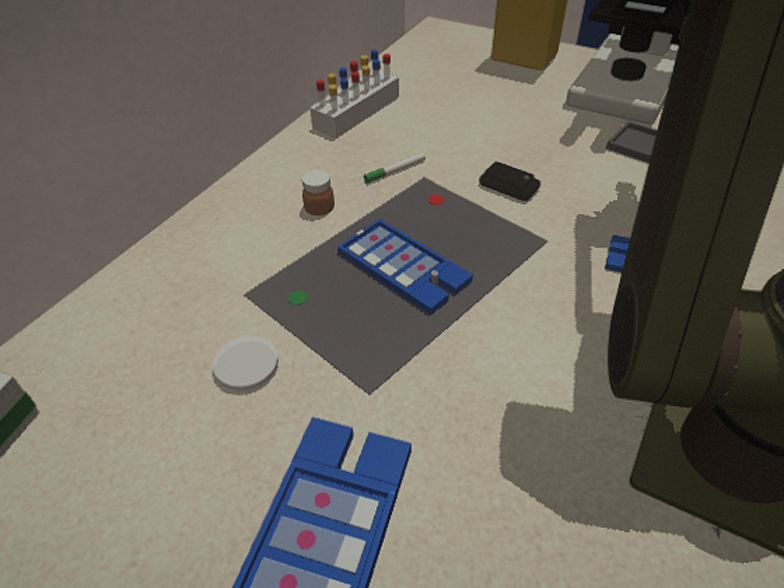

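The scene picture shows three trays. In native scene pixels they are the small one at (103,210), the large one at (370,148) and the middle-sized one on the mat at (269,258). The middle one is meant, because it sits on the pin. The green dot is near (359,256), red near (200,314) and the jar near (314,335). I'll measure by colour and confirm in a crop.

```bash
cat >> h.py <<'E'
def blob(s,hlo,hhi,box,z,smin=120):
    h=cv2.cvtColor(s["color"],cv2.COLOR_RGB2HSV);m=((h[...,0]>=hlo)&(h[...,0]<=hhi)&(h[...,1]>smin)&(h[...,2]>40)).astype(np.uint8)
    k=np.zeros_like(m);k[box[1]:box[3],box[0]:box[2]]=1;m*=k
    ys,xs=np.nonzero(m);P=np.array([onz(s,(x,y),z)[:2] for x,y in zip(xs,ys)]);return P
E
cat > m.py <<'E'
from h import *
B={"scene":((225,205,325,305),(335,235,380,275),(180,295,215,330)),"side":((235,155,340,225),(195,200,225,225),(300,135,320,150))}
def meas(c,s):
    b=B[c];out={}
    g=blob(s,45,80,b[1],.003,90);out["g"]=g.mean(0)
    T=blob(s,100,125,b[0],.017)
    rc=cv2.minAreaRect((T*1000).astype(np.float32));out["rect"]=rc;out["corn"]=np.round(cv2.boxPoints(rc))
    return out
E
python3 - <<'E'
from m import *
for c,p in(("scene",(257,231)),("side",(310,202))):
    s=r.snapshot(c);o=meas(c,s);print(c,o["g"],o["rect"],o["corn"].tolist(),"pin~",onz(s,p,.019))
    if c=="scene":save(s,"crop.png",(210,190,390,370),3.3)
    for l in("brown_jar","pin"):
        for d in r.find_in(c,l): print(l,np.round(d["centre"]),d["confidence"],dep(s,d["centre"]))
E
```

```text
scene [0.62750564 0.03613555] ((520.7051391601562, -106.8009033203125), (103.7362289428711, 220.16314697265625), 75.33396911621094) [[401.0, -129.0], [614.0, -185.0], [640.0, -84.0], [427.0, -29.0]] pin~ [ 0.45361235 -0.08809576  0.019     ]
brown_jar [314. 336.] 0.89 [ 0.74946233 -0.19196016  0.05823336]
pin [249. 268.] 0.58 [ 0.51892092 -0.15666694  0.00689371]
side [0.62759352 0.03524824] ((514.6023559570312, -99.87730407714844), (110.24404907226562, 215.74435424804688), 75.22400665283203) [[396.0, -126.0], [605.0, -181.0], [633.0, -74.0], [424.0, -19.0]] pin~ [ 0.4471605  -0.07962987  0.019     ]
brown_jar [226. 138.] 0.84 [ 0.71761296 -0.15940705  0.04374529]
```

View pics/crop.png

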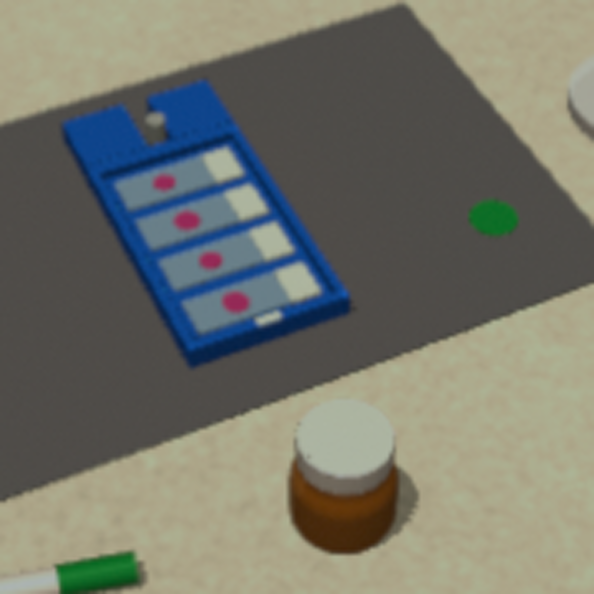

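Confirmed: the middle tray on the pin, with the jar just beyond its nose. Pin is about (0.451,-0.085), tray heading -14.7°. Green bears +34.4° at 0.212 m, so the tray must swing about 49° anticlockwise. I'll push its right rim near the nose with shut fingers.

carry_out(
  targets=[
    [[-0.0107,-0.027,0,0],[-0.0107,-0.027,0,0],[-0.0107,-0.027,0,0],[-0.0107,-0.027,0,0],[-0.0107,-0.027,0,0],[-0.0107,-0.027,0,0],[-0.0107,-0.027,0,0],[-0.0107,-0.027,0,0],[-0.0107,-0.027,0,0],[-0.0107,-0.027,0,0]],
  ],
  gripper=1,
)

```text
clock: 1.63
tool_pos: [0.4337, -0.3223, 0.2315]
ee_rot: [0.0, 0.835, -0.55, 0.0]
contact_force: [0.7, -0.6, -0.5]
gripper_width: -0.0
```

carry_out(
  targets=[
    [[-0.0107,-0.027,0,0],[-0.0107,-0.027,0,0],[-0.0107,-0.027,0,0],[-0.0107,-0.027,0,0],[-0.0107,-0.027,0,0],[-0.0107,-0.027,0,0]],
  ],
)

```text
clock: 2.13
tool_pos: [0.5572, -0.1993, 0.2314]
ee_rot: [0.0, 0.835, -0.55, 0.0]
contact_force: [-0.4, -0.9, -0.2]
gripper_width: 0.001
```

carry_out(
  targets=[
    [[0,0,0.014,-6.5],[0,0,0.014,-6.5],[0,0,0.014,-6.5],[0,0,0.014,-6.5],[0,0,0.014,-6.5],[0,0,0.014,-6.5],[0,0,0.014,-6.5],[0,0,0.014,-6.5],[0,0,0,0],[0,0,0,0]],
  ],
)

```text
clock: 2.97
tool_pos: [0.5557, -0.2002, 0.1186]
ee_rot: [-0.0, 0.992, -0.13, -0.001]
contact_force: [0.0, 0.6, -0.3]
gripper_width: 0.002
```

```bash
cat > w.py <<'E'
from h import *
import sys
st=r.get_state();q=st["ee_rot"];print(st["clock"],np.round(st["tool_pos"],4),"phi",np.degrees(2*np.arctan2(q[2],q[1])),"F",np.round(st["contact_force"],1),st["gripper_width"])
E
python3 w.py; python3 - <<'E'
from h import *
s=r.snapshot("scene");save(s,"a.png",(180,150,400,370),2.7)
E
```

```text
2.9667 [ 0.5557 -0.2002  0.1186] phi -14.92613765055177 F [ 0.   0.6 -0.3] 0.0016693975336453002
```

View pics/a.png

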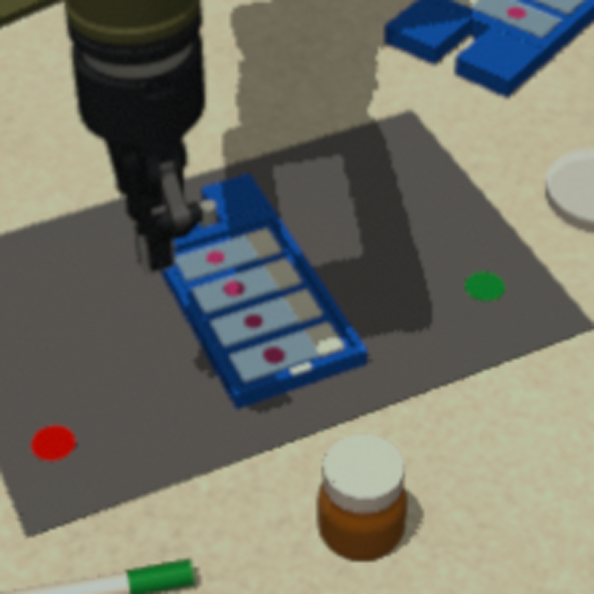

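The gripper hangs on the red-dot side of the tray with free mat below it (view pixel (150,265) is at height). The tray and jar haven't moved. Now down beside the rim.

carry_out(
  targets=[
    [[0,0,0.02,0],[0,0,0.02,0],[0,0,0.02,0],[0,0,0.02,0],[0,0,0.015,0],[0,0,0.01,0],[0,0,0.004,0],[0,0,0,0]],
  ],
)

```text
clock: 3.68
tool_pos: [0.5564, -0.2006, 0.0102]
ee_rot: [-0.0, 0.992, -0.129, -0.0]
contact_force: [-0.4, 1.0, -0.2]
gripper_width: -0.004
```

carry_out(
  targets=[
    [[0,-0.003,0,0],[0,-0.003,0,0],[0,-0.003,0,0],[0,-0.003,0,0],[0,-0.003,0,0],[0,-0.003,0,0],[0,0,0,0]],
  ],
)

```text
clock: 4.27
tool_pos: [0.5611, -0.1824, 0.0105]
ee_rot: [-0.0, 0.992, -0.128, 0.0]
contact_force: [0.1, -0.0, 0.2]
gripper_width: 0.0
```

```bash
python3 w.py; python3 - <<'E'
from h import *
s=r.snapshot("side");save(s,"b.png",(190,130,370,270),3.6)
E
```

```text
4.2667 [ 0.5611 -0.1824  0.0105] phi -14.715810182180538 F [ 0.1 -0.   0.2] 0.00036157676134997277
```

View pics/b.png

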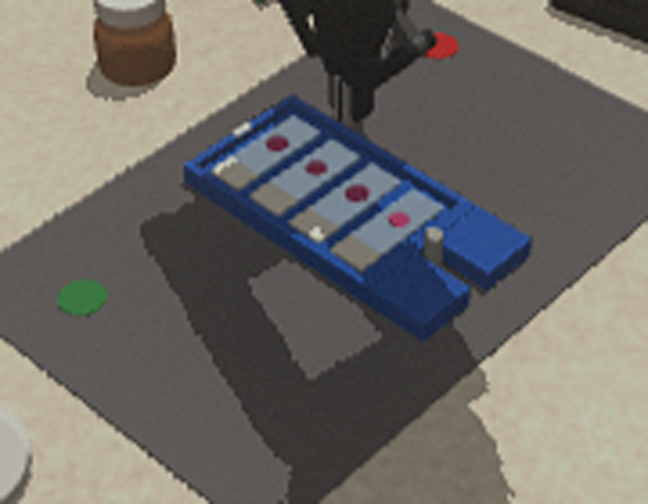

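The fingers (view (355,115)) stand beside the right rim near the nose, and the tip is low. Now I'll push in an arc about the pin with a slight inward drag.

carry_out(
  targets=[
    [[0,-0.0025,0,0],[0,-0.0025,0,0],[0.0014,-0.0046,0,-2],[0.0014,-0.0046,0,-2],[0.0014,-0.0046,0,-2],[0.0014,-0.0046,0,-2],[0.0014,-0.0046,0,-2],[0.0014,-0.0046,0,-2],[0,0,0,0]],
  ],
)

```text
clock: 5.07
tool_pos: [0.576, -0.1522, 0.0105]
ee_rot: [0.0, 1.0, -0.023, 0.001]
contact_force: [-0.4, 0.2, 0.7]
gripper_width: -0.004
```

```bash
python3 w.py; cat > t.py <<'E'
from h import *
# fit tray rect pose to blue/whole-tray hull seen in side camera
c=__import__("sys").argv[1]
s=r.snapshot(c);b={"scene":(215,200,345,310),"side":(205,150,345,235)}[c]
T=blob(s,100,125,b,.019);T=T[(T[:,0]<.66)&(T[:,1]<.13)]
rc=cv2.minAreaRect((T*1000).astype(np.float32));P=cv2.boxPoints(rc);e=[P[1]-P[0],P[2]-P[1]];e=max(e,key=np.linalg.norm);e=e/np.linalg.norm(e)*(1 if e[0]>0 else -1)
o=np.array(rc[0])-67*e;g=np.array([627.5,35.5])-o
print(c,"size",np.round(rc[1]),"heading",round(float(np.degrees(np.arctan2(e[1],e[0]))),1),"origin",np.round(o,1),"green in tray",round(float(g@e)),round(float(g@[-e[1],e[0]])))
E
python3 t.py scene; python3 t.py side
```

```text
5.0667 [ 0.576  -0.1522  0.0105] phi -2.6754157574685316 F [-0.4  0.2  0.7] -0.004468748258578063
scene size [107. 219.] heading -2.6 origin [456.5 -91.2] green in tray 165 134
side size [112. 212.] heading -2.5 origin [447.5 -80.5] green in tray 175 124
```

The tray is at -2.6° and follows the fingers, with its origin still on the pin (average (452,-86)). There are 37° to go.

carry_out(
  targets=[
    [[0.0014,-0.0046,0,-2],[0.0014,-0.0046,0,-2],[0.0014,-0.0046,0,-2],[0.0014,-0.0046,0,-2],[0.0014,-0.0046,0,-2],[0.0014,-0.0046,0,-2],[0.0014,-0.0046,0,-2],[0.0014,-0.0046,0,-2],[0,0,0,0]],
  ],
)

```text
clock: 5.92
tool_pos: [0.584, -0.1149, 0.0104]
ee_rot: [0.0, 0.993, 0.116, 0.0]
contact_force: [1.0, -0.2, -0.3]
gripper_width: 0.002
```

```bash
python3 w.py; python3 t.py scene; python3 t.py side
```

```text
5.9167 [ 0.584  -0.1149  0.0104] phi 13.266739478949425 F [ 1.  -0.2 -0.3] 0.002183661676949578
scene size [215. 111.] heading 15.1 origin [457.  -93.5] green in tray 198 80
side size [208. 114.] heading 15.2 origin [447.9 -82.5] green in tray 204 67
```

carry_out(
  targets=[
    [[0.0012,-0.0044,0,-2],[0.0012,-0.0044,0,-2],[0.0012,-0.0044,0,-2],[0.0012,-0.0044,0,-2],[0.0012,-0.0044,0,-2],[0.0012,-0.0044,0,-2],[0.0012,-0.0044,0,-2],[0.0012,-0.0044,0,-2],[0,0,0,0]],
  ],
)

```text
clock: 6.77
tool_pos: [0.5806, -0.0788, 0.0104]
ee_rot: [0.0, 0.968, 0.252, 0.0]
contact_force: [0.6, -0.1, -0.4]
gripper_width: -0.003
```

```bash
python3 w.py; python3 t.py scene; python3 t.py side
```

```text
6.7667 [ 0.5806 -0.0788  0.0104] phi 29.241671267535956 F [ 0.6 -0.1 -0.4] -0.0026676235827797616
scene size [210. 114.] heading 32.4 origin [457.6 -94.9] green in tray 213 19
side size [207. 113.] heading 32.5 origin [448.  -83.6] green in tray 215 4
```

About 2° left: one small row, then back off sideways, rise and look.

carry_out(
  targets=[
    [[0.0006,-0.0025,0,-1],[0.0006,-0.0025,0,-1],[0,0,0,0],[0,0.004,0,0],[0,0.01,0,0],[0,0.015,0,0],[0,0.01,-0.01,0],[0,0,-0.03,0],[0,0,-0.035,0],[0,0,-0.035,0]],
  ],
)

```text
clock: 7.7
tool_pos: [0.5989, -0.1088, 0.1206]
ee_rot: [-0.001, 0.963, 0.269, -0.001]
contact_force: [0.5, -0.2, 0.8]
gripper_width: -0.0
```

carry_out(
  targets=[
    [[0,0.03,-0.03,0],[0,0.035,-0.02,0],[0,0.035,0,0],[0,0.035,0,0],[0,0.035,0,0],[0,0.02,0,0],[0,0,0,0],[0,0,0,0]],
  ],
)

```text
clock: 8.37
tool_pos: [0.6974, -0.2718, 0.1688]
ee_rot: [-0.0, 0.963, 0.268, -0.0]
contact_force: [-0.4, 1.2, -1.0]
gripper_width: -0.001
```

```bash
python3 w.py; python3 t.py scene; python3 t.py side; python3 - <<'E'
from h import *
s=r.snapshot("scene");save(s,"c.png",(180,150,400,370),2.7)
for d in r.find_in("scene","brown_jar"):print(d,dep(s,d["centre"]))
s=r.snapshot("side");save(s,"d.png",(190,100,370,270),3.4)
for d in r.find_in("side","brown_jar"):print(d,dep(s,d["centre"]))
E
```

```text
8.3667 [ 0.6974 -0.2718  0.1688] phi 31.09586698842473 F [-0.4  1.2 -1. ] -0.0012181684857012157
scene size [149. 114.] heading 34.7 origin [482.4 -76.9] green in tray 183 10
side size [207. 113.] heading 34.7 origin [447.4 -83.2] green in tray 216 -5
{'centre': [313.4, 334.5], 'confidence': 0.87} [ 0.74868619 -0.19296708  0.0633559 ]
{'centre': [227.6, 139.4], 'confidence': 0.77} [ 0.71220663 -0.1567731   0.04430505]
```

View pics/c.png

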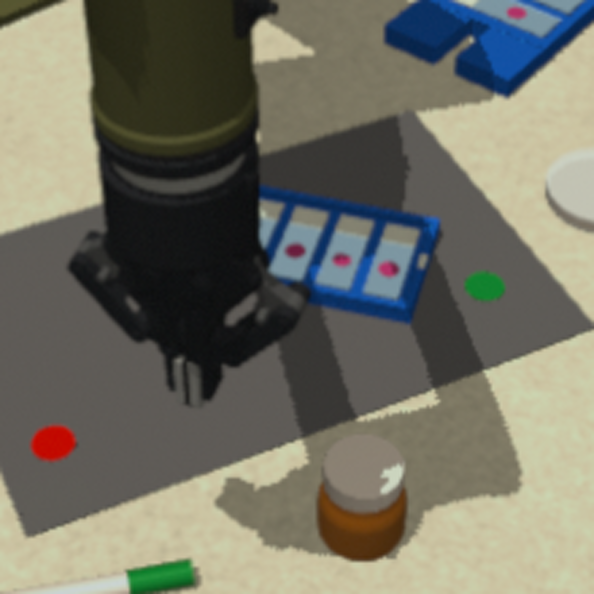

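View pics/d.png

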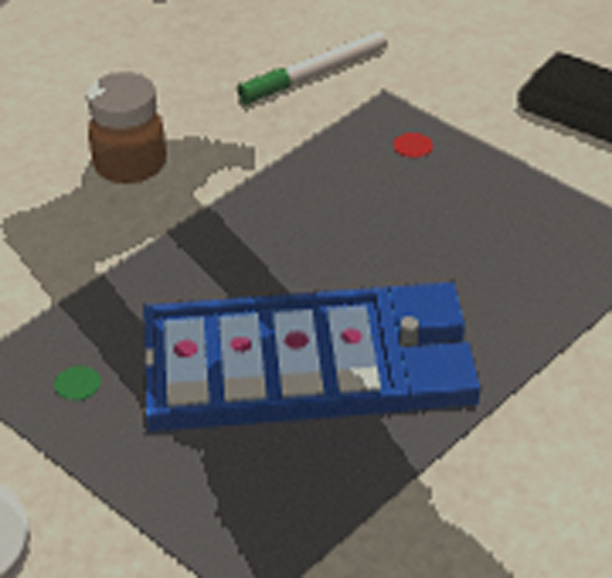

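The tray lies flat with the pin at the bottom of its notch (side view (408,330)). The nose points at the green dot (78,382), offset about 0 to 10 mm. The jar is upright where it was, and the gripper is clear.

```bash
python3 -c "
from workcell import r
print(r.hand_in())"
```

```text
the job is handed in; nothing more can be done
None
```

I swung the middle-sized blue tray about 49° anticlockwise on its pin, pushing its right rim near the nose with the shut fingers. I then backed off, raised the arm clear and handed in at about 8.5 s of the 42 s allowed. The hand-in gave no verdict.

**Heading:** the tray's centre line points 34.7°, against a bearing of 34.4° to the green dot. The dot lies within about 10 mm of the centre line, against the 40 mm allowed.

**Pin, jar and contact:** the pin sits at the bottom of the notch, the tray looks flat on the mat, and the jar is upright and unmoved within measurement noise. The gripper touches nothing.

**Disagreement:** in the last look the scene camera's tray fit was partly hidden by the arm. It showed 149 mm of the tray's 208 mm length, so I ignored its tray position. It gave the same heading as the side camera. Before that, the two cameras differed by about 10 mm on where the tray sat. I put that down to the tray's visible side walls and took the average.

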